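# Pull-to-contact test of a plug-in board

## Task

Test the board with the orange rail: draw it straight up out of the black slotted rack by its rail, lower it into the card guides of the grey tester, gold pads towards the contact pins, until it rests on their floor, and let go of it. Then pull the tester's black handle out against its springs until the red pointer stands over the green clip on the scale, and finish still holding the handle there, with the pins pressing on the board. Leave the other two boards standing in the rack.

Things in the scene. Friction and masses are not known exactly. Their poses are not given: they have to be found in the camera images.
- rack: Black board rack, fixed, 160 (its x) x 128 (y) x 62 mm high, yaw within 20 degrees of the world's. Origin: centre of underside. Five slots, planes across its y, at x = -64, -32, 0, 32, 64 mm, 6 mm wide, floor at z = 8 mm, guides up to z = 58. The boards stand at x = -64, 0 and 64 mm, any board in any of the three; one must rise over 55 mm to be clear.
- card_orange: Board to test, loose, 0.12 kg: green, 3.2 mm thick (its x), 100 wide (y), 86 high, with an ORANGE rail on top, 10 mm thick (x), 100 (y), z = 80 to 96 mm. Origin: middle of the lower edge, z up. Gold pads on the +x face; parts under 4 mm high on the -x face below z = 60. Keying notch 13 x 13 mm at the lower +y corner. Stands in the rack with the rack's axes, pads away from the robot.
- card_blue: The same board with a BLUE rail, standing in the rack.
- card_white: The same board with a WHITE rail, standing in the rack.
- tester: Grey tester, fixed, its x away from the robot (yaw within 15 degrees). Origin: on the underside, below the middle of the card guides; base plate x = -165 to 105 mm, y = -102 to 102, 10 high. Black card guides between two aluminium blocks (y beyond +-52 mm, 60 high): slot 6 mm wide (x), 104 long (y), flared lead-ins up to z = 71. Lug 10 mm high in the slot at y = 41 to 51 fits the board's notch.
- nest (a point): Middle of the floor of the tester's card guides, 14 mm above the table, axes like the tester's. A board fully home has its origin here within 2 mm and its axes like the tester's (pads to +x, notch on the lug); turned round it cannot go home.
- handle: Black grip bar of the tester, 14 mm thick (its x), 96 long (y), 18 high, on two posts at y = -36 and 36 mm. Origin: middle of its underside, 66 mm above the table; bar centre at z = +9 mm; the aluminium cross bar below has its top at z = -16. Axes like the tester's. At rest it stands 105 mm in front (-x) of the nest; it slides along the tester's -x, towards the robot.
- pull (a joint): Slide with handle, pointer and, on two rods, the contact bar: 0 = home, grows (m) as the handle is pulled along the tester's -x, stop at 0.038. Springs send it home when let go: 4.5 N at 0, 9 N at 0.030. With a board in the guides the pins touch it near 0.022 and add about 1 N, then 0.4 N per further mm.
- contact_bar: Dark contact head with six sprung brass pins on an aluminium beam, part of the slide, behind the guides (+x), up to 62 mm above the table. Its origin lies on its front face, 40 mm behind the nest when home; the pins' tips are 18 mm in front of that. It comes forward to the board as the handle is pulled.
- pointer (a point): Tip of the red pointer at the +y end of the slide's cross bar, about 44 mm above the table; moves with the slide along the tester's x over the white scale with black 5 mm marks.
- clip: Green index clip, 7 mm wide (x), fixed on the scale at the tester's +y side: the mark for the slide, set anew for each job at 28 to 33 mm of travel. Origin: middle of its width; axes like the tester's. The pointer is at the mark when both have the same x along the tester's x axis.

How it is judged:
On the way, in this order (a step that is already met when the one before it is completed fails the run):
1. the board with the orange rail is held in the fingers clear above the rack's guides (z of card_orange in the frame of rack above 0.062 m and contact force between the fingers and card_orange above 0.5 N), for 0.1 s.
2. the board is lowered in the fingers, upright in the tester's guides, to within 12 mm of their floor (contact force between the fingers and card_orange above 0.5 N and horizontal distance between card_orange and nest below 0.005 m and z of card_orange in the frame of nest below 0.012 m and angle between card_orange's own z axis and vertical below 0.1 rad), for 0.05 s.
3. the board stands fully home in the guides, let go, with the slide still home (contact force between the fingers and card_orange below 0.2 N and horizontal distance between card_orange and nest below 0.005 m and z of card_orange in the frame of nest below 0.004 m and angle between card_orange's own z axis and vertical below 0.08 rad and value of joint pull below 0.008 m), for 0.2 s.
At the end, for the whole second after the job is handed in: Fingers hold the handle (over 2 N), still, pointer within 3.5 mm of the green clip's middle; the orange board stands home and upright in the tester (within 5 mm sideways, 4 mm in height), untouched by the arm, pins pressing on it (over 0.4 N); the other two boards still stand in the rack (x of pointer in the frame of clip between -0.0035 and 0.0035 m and velocity of joint pull between -0.01 and 0.01 m/s and contact force between the fingers and handle above 2 N and contact force between contact_bar and card_orange above 0.4 N and contact force between the arm and card_orange below 0.2 N and horizontal distance between card_orange and nest below 0.005 m and z of card_orange in the frame of nest between -0.004 and 0.004 m and angle between the y axis of card_orange and the y axis of tester, either way round below 0.08 rad and angle between card_orange's own z axis and vertical below 0.08 rad and horizontal distance between each of card_blue, card_white and rack below 0.075 m and angle between each of card_blue, card_white's own z axis and vertical below 0.15 rad); the arm keeps its last pose, push and grip.
It fails at once if another board is drawn or knocked from its place in the rack (moved 15 mm) (distance of any of card_blue, card_white from where it was at the start of the episode above 0.015 m).
It also fails if it takes over 54 s, if anything falls off the work surface, if the arm or the gripper's body presses on something with over 40 N, if the wrist force passes 120 N, or if a joint passes its speed limit or range.

## Robot

A 6-joint arm with a two-finger parallel gripper is mounted at the origin on a cart in front of the work surface, level with it; the furniture and walls round the work are solid. World frame = base frame: x ahead of the robot, y to its left, z up, the work surface at z = 0. Lengths are in m, angles in rad, forces in N, time in s.
With the tool pointing down it reaches from about 0.35 to 0.975 m from the base axis. Payload 7.1 kg.
Tool frame: the origin (TCP) lies where the fingers leave the gripper's body, on its centre line; the fingertips stand 80 mm ahead of it and the grasp point (between the pads) lies 61 mm ahead of it (env.hold_point_z is the distance from the TCP to the grasp point, in m); z points along the fingers, y is the line along which they close (so a half turn about z gives the same grasp; the last joint's range is limited). The gripper opens to 88 mm and grips with 3 to 60 N. Pads are 20 mm wide; open, the fingers measure 115 mm over their backs; the gripper's body (75 mm by 178 mm) begins 61 mm behind the grasp point.
Start: joints at [1.125, 0.423, 1.63, -0, 1.089, -0.019], TCP at [0.259, 0.569, 0.303] pointing down, gripper open.
Joint ranges: [-3, 3], [-0.9, 2.11], [0.09, 2.58], [-1.31, 4.45], [0.11, 2.69], [-2.54, 2.54]. Speed limits (rad/s): [2.39, 2.39, 3.01, 3.14, 3.14, 3.14].

## Interface

Orientations are given as a unit quaternion [w, x, y, z].
In Python, from rig import env, snapshot gives the robot as it stands.
- The arm moves only by the shell command python3 -m jog 'ROWS' [FORCE]. ROWS is JSON, a list that holds one entry, the list of rows, each a list of 7 numbers: the shift along the tool's x, y, z in mm, then the turn, a rotation vector about the tool's x, y, z in degrees, then the opening, from -1 (shut) to 1 (fully open). A call has 1 to 10 rows; each row shifts and turns the commanded pose from where the row before left it, along the tool's axes as they then stand; what a row does not reach is not made up. A row lasts 1/8 s, in which the tool goes at most 62.5 mm and 10.7 degrees, less where a joint would pass 70% of its speed; a pose out of reach is approached as far as the arm can. A call with a gripper value outside its range is refused whole. The fingers move at their own pace and stop on an object; FORCE is the grip in N (left out, the last holds). Time passes only in rows, so rows that do not move let the fingers close. It gives the time, the measured TCP pose, the force, the opening and the grip force at its end, in the units of the state.
- env.get_obs(): the state, without advancing time (a new reading comes with each control period).
- snapshot(name): name is "scene" or "top" or "wrist"; returns a dict with "frame" (480x640x3 uint8, red, green, blue), "fx", "fy", "cx", "cy" (pixels), "D" ([k1, k2, p1, p2, k3] as OpenCV has them; the pictures are not rectified), "rvec" (rotation vector, rad) and "tvec" (3), from world to camera coordinates, as OpenCV has them; the wrist camera has in their place "T_tool_cam" (4x4, takes a point from camera to tool coordinates, whose origin is the TCP and whose axes are the flange's). Camera axes: x right, y down, z forward; pixel columns grow to the right and rows downward; lengths in m; the calibration is good to about 2 mm. A picture is of the moment at which its call begins: read the wrist's pose just before it. There is no depth.
- env.hand_in(): hands the job in; it is judged then, once.
The state is a dict: "time_s": time; "qpos": joint angles; "joint_velocities": joint speeds; "joint_torque": joint torques, N m; "tool_pos": TCP position; "tcp_rot": TCP orientation; "wrist_force": force on the tool from outside, world axes, zero at the start; "ft_torque": the same for the moment, N m; "finger_gap": finger opening in m; "gripper_force": force on a finger pad.
Only numpy, scipy, OpenCV 4.12 (cv2) and the standard library are available. Lean on these libraries where they do the work, as an engineer would, in place of code of your own. Each camera call takes 0.05 s, during which the arm holds its last target. There are 200 camera calls.

## Working session

There is one attempt and no reset: what is moved stays moved. The work goes in short steps, Python scripts to look and compute and a shell command to move; the robot and the scene stay as the last step left them, time stands still between calls to the robot, and variables do not carry over. Pictures are saved under pics/ and viewed, at most 10 in all, crops included, and the job is handed in when it is done.

```bash
mkdir -p pics; ls; python3 - <<'E'
from rig import env, snapshot
import cv2
o=env.get_obs(); print({k:(v if not hasattr(v,'round') else v.round(4) if hasattr(v,'shape') else v) for k,v in o.items()})
for n in ("scene","top"):
    s=snapshot(n); cv2.imwrite(f"pics/{n}0.png",s["frame"][:,:,::-1])
    print({k:v for k,v in s.items() if k!="frame"})
E
```

```text
pics
{'time_s': 0.0, 'qpos': array([ 1.125 ,  0.4239,  1.6307, -0.    ,  1.0886, -0.019 ]), 'joint_velocities': array([-0.    ,  0.0007, -0.0006, -0.0008, -0.0006, -0.0003]), 'joint_torque': array([-1.70000e-03, -5.44623e+01, -2.73667e+01,  6.42000e-02,
        2.28000e-02, -1.00000e-04]), 'tool_pos': array([0.2585, 0.5685, 0.3019]), 'tcp_rot': array([-2.000e-04,  2.118e-01,  9.773e-01, -8.000e-04]), 'wrist_force': array([-0.1503,  0.603 ,  0.0127]), 'ft_torque': array([ 0.0001, -0.0297, -0.058 ]), 'gripper_force': 0.0, 'finger_gap': 0.08777330142093737}
{'fx': 527.8312719653183, 'fy': 527.8312719653183, 'cx': 322.17704899194405, 'cy': 235.50212853021029, 'D': array([0.02423695, 0.        , 0.        , 0.        , 0.        ]), 'rvec': array([ 1.91747981, -0.68032013,  0.45930882]), 'tvec': array([-0.43335201,  0.21036151,  0.78307516])}
{'fx': 499.1398549998969, 'fy': 499.1398549998969, 'cx': 313.8652367350966, 'cy': 241.5226875123725, 'D': array([0.00084651, 0.        , 0.        , 0.        , 0.        ]), 'rvec': array([ 2.18709955, -2.15612459,  0.10118956]), 'tvec': array([-0.00271774,  0.5734519 ,  0.98241144])}
```

View pics/top0.png

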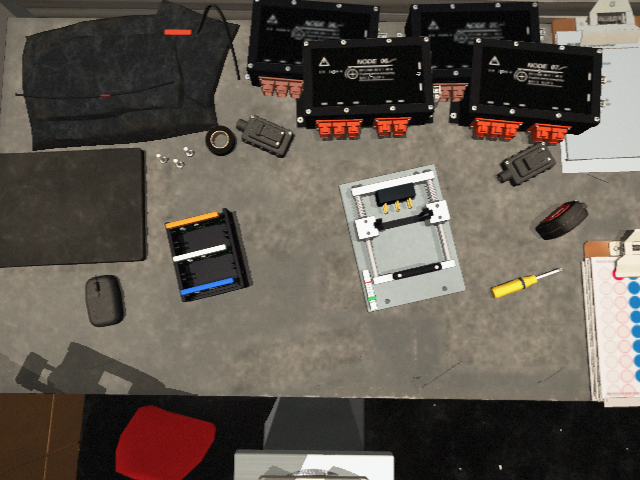

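View pics/scene0.png

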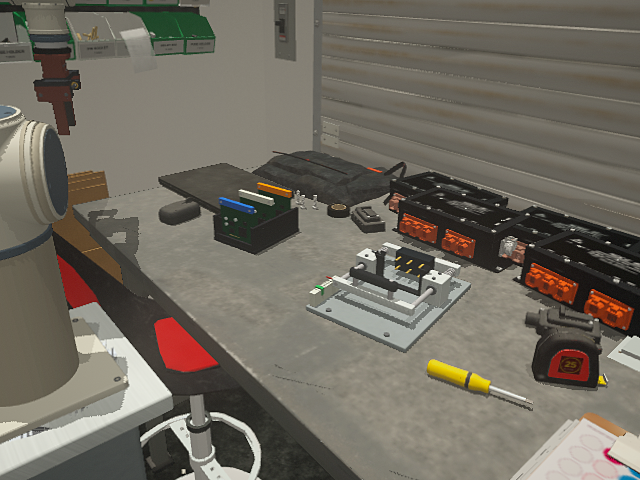

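The top view shows the rack at about (207,255), with the orange rail far (192,219), white in the middle and blue near. The tester is at about (403,238) and its clip is at about (370,297).

```bash
python3 - <<'E'
import cv2
im=cv2.imread("pics/top0.png")
cv2.imwrite("pics/rackc.png",cv2.resize(im[200:310,155:260],None,fx=5,fy=5,interpolation=cv2.INTER_CUBIC))
cv2.imwrite("pics/testc.png",cv2.resize(im[160:315,335:470],None,fx=3.8,fy=3.8,interpolation=cv2.INTER_CUBIC))
E
```

```text
(no output)
```

View pics/rackc.png

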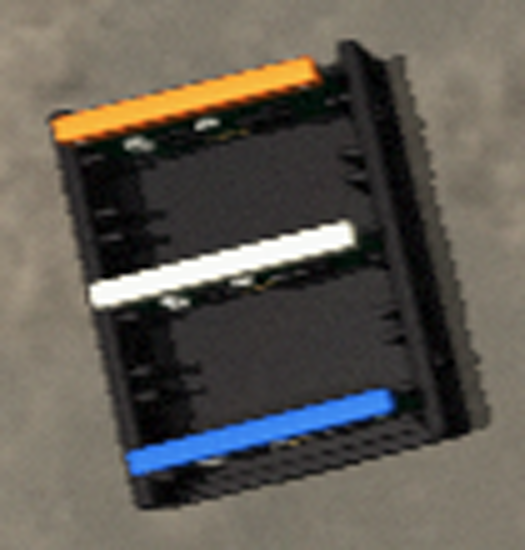

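View pics/testc.png

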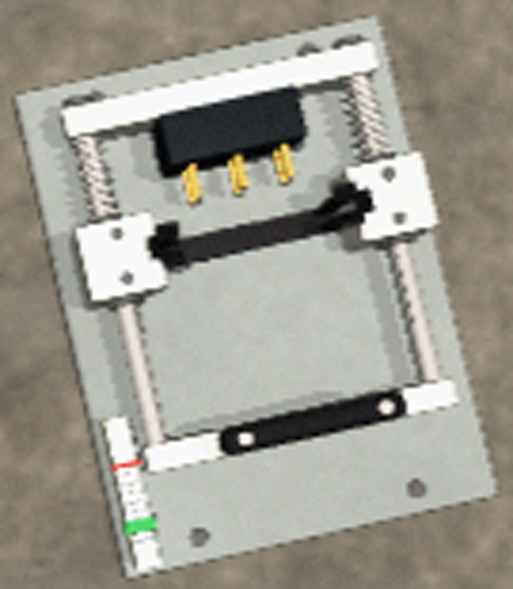

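The crops show these positions:
- **Rack crop:** orange rail from (56,130) to (318,68).
- **Tester crop:** plate corners (15,97), (378,15), (497,493), (125,578), handle screws (246,438) and (387,407), pointer (127,464), clip (141,524).

Next I fit the poses.

```bash
cat > h.py <<'E'
import numpy as np, cv2
from rig import env, snapshot
from scipy.optimize import least_squares
from scipy.spatial.transform import Rotation as R
def K(s): return np.array([[s["fx"],0,s["cx"]],[0,s["fy"],s["cy"]],[0,0,1.]])
def ext(s,o=None):  # world->cam R,t
    if "rvec" in s: return cv2.Rodrigues(s["rvec"])[0], np.array(s["tvec"])
    q=o["tcp_rot"]; T=np.eye(4); T[:3,:3]=R.from_quat(np.r_[q[1:],q[0]]).as_matrix(); T[:3,3]=o["tool_pos"]
    C=np.linalg.inv(T@s["T_tool_cam"]); return C[:3,:3],C[:3,3]
def proj(s,E,P): return cv2.projectPoints(np.float64(P).reshape(-1,1,3),cv2.Rodrigues(E[0])[0],E[1],K(s),s["D"])[0][:,0]
def ray(s,E,uv,z):
    n=cv2.undistortPoints(np.float64(uv).reshape(-1,1,2),K(s),s["D"])[:,0]
    d=np.c_[n,np.ones(len(n))]@E[0]; c=-E[0].T@E[1]
    return c+d*((z-c[2])/d[:,2])[:,None]
def fit(s,E,uv,L,p0):  # pose x,y,yaw of body on the table from body points L
    def W(p): c,t=np.cos(p[2]),np.sin(p[2]); return np.array(L)@np.array([[c,-t,0],[t,c,0],[0,0,1]]).T+[p[0],p[1],0]
    r=least_squares(lambda p:(proj(s,E,W(p))-uv).ravel(),p0); return r.x, r.fun.reshape(-1,2)
E
python3 - <<'E'
from h import *
s=snapshot("top"); E=ext(s); print("cam",-E[0].T@E[1])
im=s["frame"]; hsv=cv2.cvtColor(im,cv2.COLOR_RGB2HSV)
rk=lambda a:np.array(a)/5+[155,200]-.4
ts=lambda a:np.array(a)/3.8+[335,160]-.37
L=[[.064,.05,.104],[.064,-.05,.104],[0,.05,.104],[0,-.05,.104],[-.064,.05,.104],[-.064,-.05,.104]]
uv=rk([[56,130],[318,68],[94,294],[352,234],[131,462],[391,400]])
print("rails",ray(s,E,uv,.104).round(4))
p,f=fit(s,E,uv,L,[.6,.4,.2]);print("rack",p.round(4),f.round(1).tolist())
L=[[.105,.102,.01],[.105,-.102,.01],[-.165,-.102,.01],[-.165,.102,.01],[-.105,.036,.084],[-.105,-.036,.084]]
uv=ts([[15,97],[378,15],[497,493],[125,578],[246,438],[387,407]])
p,f=fit(s,E,uv,L,[.6,0,.2]);print("tester",p.round(4),f.round(1).tolist())
q=ray(s,E,ts([[127,464],[141,524]]),.044);c,t=np.cos(p[2]),np.sin(p[2])
print("ptr,clip local",((q[:,:2]-p[:2])@np.array([[c,-t],[t,c]])).round(4))
o=env.get_obs(); w=snapshot("wrist"); print(w["T_tool_cam"].round(3))
E
```

```text
cam [0.47750483 0.00271627 1.03245749]
rails [[0.5922 0.2833 0.104 ]
 [0.617  0.1858 0.104 ]
 [0.5308 0.2665 0.104 ]
 [0.5546 0.171  0.104 ]
 [0.4688 0.2502 0.104 ]
 [0.493  0.1546 0.104 ]]
rack [0.5427 0.2186 0.2508] [[0.2, -0.1], [-0.1, -0.1], [-0.3, 0.3], [0.5, -0.3], [-0.5, 0.2], [0.2, -0.1]]
tester [ 0.617  -0.1678  0.2348] [[0.0, -0.8], [-0.3, -0.3], [0.3, 0.6], [0.8, 0.3], [-0.3, 0.1], [-0.5, -0.0]]
ptr,clip local [[-0.1048  0.0921]
 [-0.1366  0.0921]]
[[-0.    -0.961 -0.277  0.076]
 [ 1.     0.    -0.     0.001]
 [ 0.    -0.277  0.961 -0.082]
 [ 0.     0.     0.     1.   ]]
```

Residuals are small. I move above the orange board at the present height, with the fingers part open.

```bash
cat >> h.py <<'E'
def go(x,y,z,yaw,o=None):
    "tool-frame shift (mm) and turn about tool z (deg) to TCP x,y,z with tool y at yaw, tool down"
    o=o or env.get_obs(); q=o["tcp_rot"]; r=R.from_quat(np.r_[q[1:],q[0]])
    c,t=np.cos(yaw),np.sin(yaw); G=R.from_matrix(np.array([[-t,c,0],[c,t,0],[0,0,-1.]]))
    print("shift",(r.inv().apply(np.array([x,y,z])-o["tool_pos"])*1e3).round(1),"turn",np.rad2deg((r.inv()*G).as_rotvec()).round(2),"t",round(o["time_s"],2),"F",o["wrist_force"].round(1),"gap",round(o["finger_gap"],4))
E
python3 -m jog '[[[0,0,0,0,0,10.25,-0.1],[0,0,0,0,0,10.25,-0.1],[0,0,0,0,0,10.25,-0.1],[0,0,0,0,0,10.25,-0.1],[0,0,0,0,0,10.2,-0.1]]]' 25
python3 -m jog '[[[-51.2,31.5,0,0,0,0,-0.1],[-51.2,31.5,0,0,0,0,-0.1],[-51.2,31.5,0,0,0,0,-0.1],[-51.2,31.5,0,0,0,0,-0.1],[-51.2,31.5,0,0,0,0,-0.1],[-51.2,31.5,0,0,0,0,-0.1],[-51.2,31.5,0,0,0,0,-0.1],[-51.2,31.5,0,0,0,0,-0.1],[0,0,0,0,0,0,-0.1],[0,0,0,0,0,0,-0.1]]]'
python3 - <<'E'
from h import *
go(.6047,.2345,.302,.2508)
o=env.get_obs(); s=snapshot("wrist"); E=ext(s,o)
cv2.imwrite("pics/w1.png",s["frame"][:,:,::-1])
c,t=np.cos(.2508),np.sin(.2508)
P=[[.5427+c*x-t*y,.2186+t*x+c*y,.104] for x in(-.064,0,.064) for y in (-.05,.05)]
print(proj(s,E,P).round(1))
E
```

```text
time_s: 0.82
tool_pos: [0.2586, 0.5688, 0.3024]
tcp_rot: [0.0, 0.616, 0.788, -0.0]
wrist_force: [-0.1, 0.1, -0.2]
finger_gap: 0.0416
gripper_force: 0.0
time_s: 2.08
tool_pos: [0.6039, 0.2345, 0.3022]
tcp_rot: [-0.0, 0.614, 0.79, -0.0]
wrist_force: [0.2, 1.3, 0.4]
finger_gap: 0.0396
gripper_force: 0.0
shift [-0.2  0.8  0.2] turn [-0.06 -0.02 -0.07] t 2.08 F [0.2 1.3 0.4] gap 0.0396
[[183.  282.2]
 [169.4 172.1]
 [252.2 282.5]
 [245.1 171.5]
 [322.4 282.6]
 [322.3 171.3]]
```

View pics/w1.png

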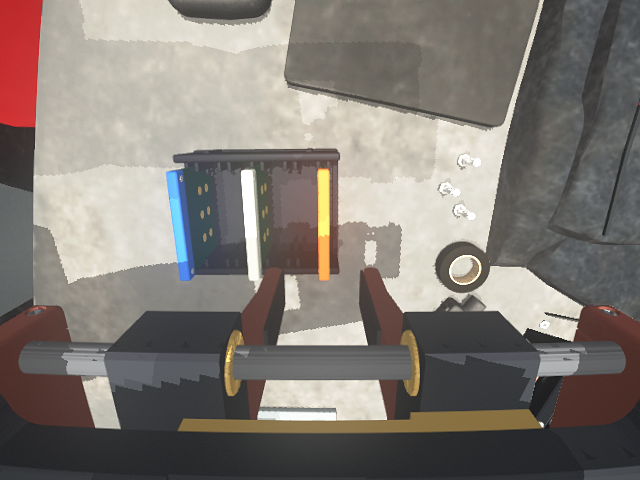

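The wrist view shows the orange rail centred at (324,169)-(324,279), about 1.5 px right of the prediction and already between the fingers (inner edges 284 and 362). I descend, grip and lift slowly.

```bash
python3 -m jog '[[[1,1.2,40,0,0,0,-0.1],[0,0,40,0,0,0,-0.1],[0,0,35,0,0,0,-0.1],[0,0,20,0,0,0,-0.1],[0,0,10,0,0,0,-0.1],[0,0,0,0,0,0,-0.1],[0,0,0,0,0,0,-0.6],[0,0,0,0,0,0,-1],[0,0,0,0,0,0,-1],[0,0,0,0,0,0,-1]]]' 25
python3 - <<'E'
from h import *
go(.6047,.2345,.157,.2508)
E
```

```text
time_s: 3.38
tool_pos: [0.6054, 0.2358, 0.1583]
tcp_rot: [0.0, 0.613, 0.79, 0.0]
wrist_force: [-1.6, 0.2, 3.2]
finger_gap: 0.0097
gripper_force: 25.0
shift [-1.1 -1.   1.3] turn [ 0.03 -0.   -0.03] t 3.38 F [-1.6  0.2  3.2] gap 0.0097
```

```bash
python3 -m jog '[[[0,0,-8,0,0,0,-1],[0,0,-12,0,0,0,-1],[0,0,-15,0,0,0,-1],[0,0,-15,0,0,0,-1],[0,0,-15,0,0,0,-1],[0,0,-15,0,0,0,-1],[0,0,-20,0,0,0,-1],[0,0,-20,0,0,0,-1],[0,0,-20,0,0,0,-1],[0,0,0,0,0,0,-1]]]'
python3 - <<'E'
from h import *
o=env.get_obs(); s=snapshot("wrist")
cv2.imwrite("pics/w2.png",s["frame"][:,:,::-1])
go(.617,-.1678,.298,.2348)
E
```

```text
time_s: 4.62
tool_pos: [0.6061, 0.2361, 0.3001]
tcp_rot: [0.001, 0.613, 0.79, 0.002]
wrist_force: [-0.0, -0.5, -0.5]
finger_gap: 0.0097
gripper_force: 25.0
shift [-393.9  -88.9    0.5] turn [ 0.1  -0.01  0.89] t 4.67 F [-0.8 -0.6 -1.4] gap 0.0098
```

View pics/w2.png

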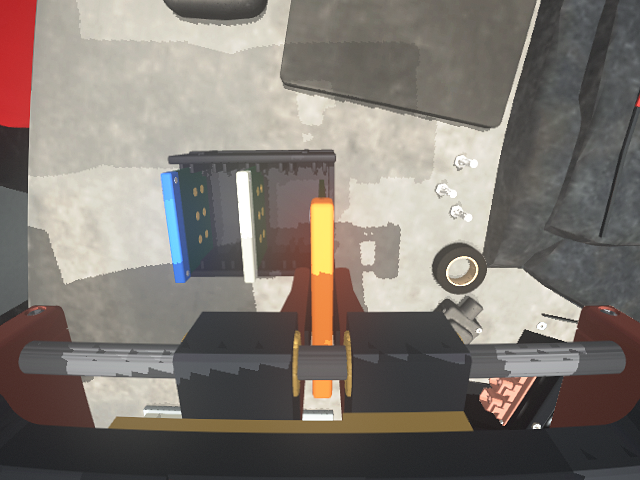

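The board is held: its rail's top face spans rows 198 to 397 at columns about 321-322. I use that to find the camera bias and where the rail sits in the tool frame.

```bash
python3 - <<'E'
from h import *
s=snapshot("wrist"); T=s["T_tool_cam"]; C=np.linalg.inv(T); E=(C[:3,:3],C[:3,3])
im=s["frame"]; hsv=cv2.cvtColor(im,cv2.COLOR_RGB2HSV)
m=cv2.inRange(hsv,(8,150,120),(28,255,255)); m[:, :290]=0; m[:,360:]=0
for r in (205,230,260,290,385,394):
    c=np.where(m[r])[0]; print(r,c.min(),c.max(),end=" ; ")
rr=np.where(m.any(1))[0]; print(rr.min(),rr.max())
print(ray(s,E,[[322,198],[322,230],[321.5,397]],.0543).round(4))
print(proj(s,E,[[.05,0,.0543],[-.05,0,.0543]]).round(1))
E
```

```text
205 311 333 ; 230 310 333 ; 260 311 333 ; 290 311 332 ; 385 313 331 ; 394 313 331 ; 198 397
[[ 0.0527  0.0008  0.0543]
 [ 0.0391  0.0008  0.0543]
 [-0.0473  0.0005  0.0543]]
[[320.1 204.5]
 [320.4 401.3]]
```

```bash
python3 -m jog '[[[-49.2,-11.1,0,0,0,0.9,-1],[-49.2,-11.1,0,0,0,0,-1],[-49.2,-11.1,0,0,0,0,-1],[-49.2,-11.1,0,0,0,0,-1],[-49.2,-11.1,0,0,0,0,-1],[-49.2,-11.1,0,0,0,0,-1],[-49.2,-11.1,0,0,0,0,-1],[-49.2,-11.1,0,0,0,0,-1],[0,0,0,0,0,0,-1],[0,0,0,0,0,0,-1]]]'
python3 - <<'E'
from h import *
import pickle
go(.617,-.1678,.298,.2348)
o=env.get_obs(); s=snapshot("wrist"); pickle.dump((o,s),open("w3.pkl","wb"))
cv2.imwrite("pics/w3.png",cv2.resize(s["frame"][:,:,::-1][40:370,100:540],None,fx=1.8,fy=1.8,interpolation=cv2.INTER_CUBIC))
E
```

```text
time_s: 5.98
tool_pos: [0.6107, -0.1673, 0.2966]
tcp_rot: [-0.001, 0.62, 0.785, -0.0]
wrist_force: [0.6, 0.0, -0.8]
finger_gap: 0.0097
gripper_force: 25.0
shift [-2.   6.  -1.4] turn [-0.09 -0.08 -0.04] t 5.97 F [ 0.6  0.  -0.8] gap 0.0097
```

View pics/w3.png

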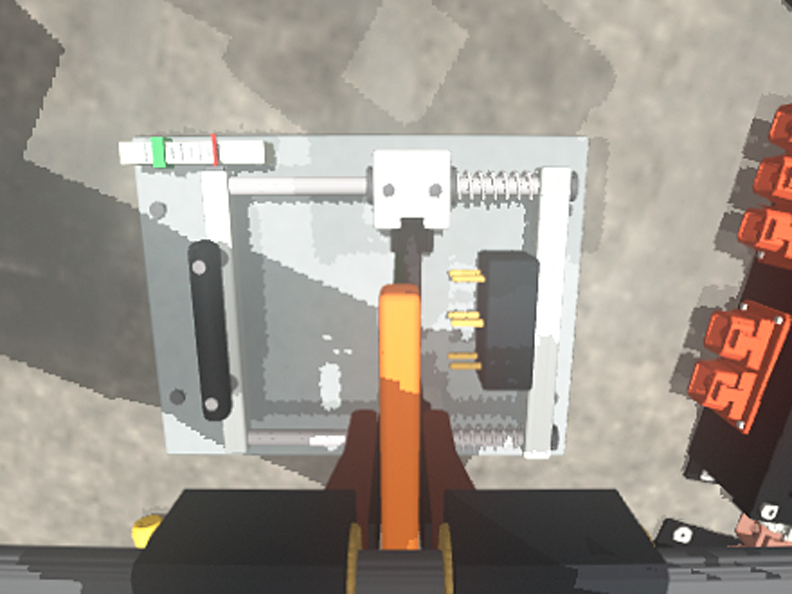

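The wrist crop shows these points:
- plate corners (135,137), (587,137), (565,453), (168,453)
- handle screws (198,267) and (211,405)
- block screws (388,190) and (435,190)
- pointer (215,149) and clip (158,152)

I fit the tester in the same camera that measured the rail.

```bash
python3 - <<'E'
from h import *
import pickle
o,s=pickle.load(open("w3.pkl","rb")); E=ext(s,o)
cr=lambda a:np.array(a)/1.8+[100,40]-.22
L=[[-.165,.102,.01],[.105,.102,.01],[.105,-.102,.01],[-.165,-.102,.01],[-.105,.036,.084],[-.105,-.036,.084]]
uv=cr([[135,137],[587,137],[565,453],[168,453],[198,267],[211,405]])
p,f=fit(s,E,uv,L,[.6,-.17,.2]);print("tester",p.round(4),f.round(1).tolist())
c,t=np.cos(p[2]),np.sin(p[2]);M=np.array([[c,-t],[t,c]])
loc=lambda a,z:((ray(s,E,cr(a),z)[:,:2]-p[:2])@M).round(4)
print("block screws",loc([[388,190],[435,190]],.06),"slide",loc([[215,149],[158,152]],.044), "handle screws",loc([[198,267],[211,405]],.084),"guide lead-in y>0, x edges",loc([[393,250],[427,250]],.071))
print("rail world(wrist)",ray(s,E,cr([[400,290],[400,340],[401,540]]),.2966-.0543).round(4),"tester loc",loc([[400,290],[400,340],[401,540]],.2966-.0543))
E
```

```text
tester [ 0.6174 -0.1673  0.2351] [[-2.9, 0.2], [2.1, -0.8], [0.3, 1.4], [-1.2, 1.1], [0.8, -0.1], [0.5, -0.8]]
block screws [[-0.0123  0.0717]
 [ 0.0118  0.0717]] slide [[-0.1047  0.0932]
 [-0.1357  0.0921]] handle screws [[-0.1057  0.0359]
 [-0.1056 -0.0368]] guide lead-in y>0, x edges [[-0.0097  0.0424]
 [ 0.0075  0.0423]]
rail world(wrist) [[ 0.5994 -0.1169  0.2423]
 [ 0.6021 -0.1284  0.2423]
 [ 0.6149 -0.1807  0.2423]] tester loc [[-0.0058  0.0532]
 [-0.0058  0.0414]
 [-0.0056 -0.0125]]
```

Both cameras agree on the tester pose (0.617, -0.1675, yaw 0.235). The travel to the clip is about 31 mm. I correct the position and lower to just above the lead-ins.

```bash
python3 -m jog '[[[-2.7,5.9,0,0,0,0,-1],[0,0,20,0,0,0,-1],[0,0,20,0,0,0,-1],[0,0,20,0,0,0,-1],[0,0,8,0,0,0,-1],[0,0,0,0,0,0,-1],[0,0,0,0,0,0,-1]]]'
python3 - <<'E'
from h import *
go(.6172,-.1675,.1643,.235)
s=snapshot("wrist"); cv2.imwrite("pics/w4.png",cv2.resize(s["frame"][:,:,::-1][80:330,220:440],None,fx=2.4,fy=2.4,interpolation=cv2.INTER_CUBIC))
E
```

```text
time_s: 6.9
tool_pos: [0.618, -0.1691, 0.2302]
tcp_rot: [0.001, 0.62, 0.785, 0.0]
wrist_force: [-0.5, 0.9, -1.5]
finger_gap: 0.0098
gripper_force: 25.0
shift [ 1.8 -0.4 65.9] turn [ 0.06  0.03 -0.03] t 6.9 F [-0.5  0.9 -1.5] gap 0.0098
```

View pics/w4.png

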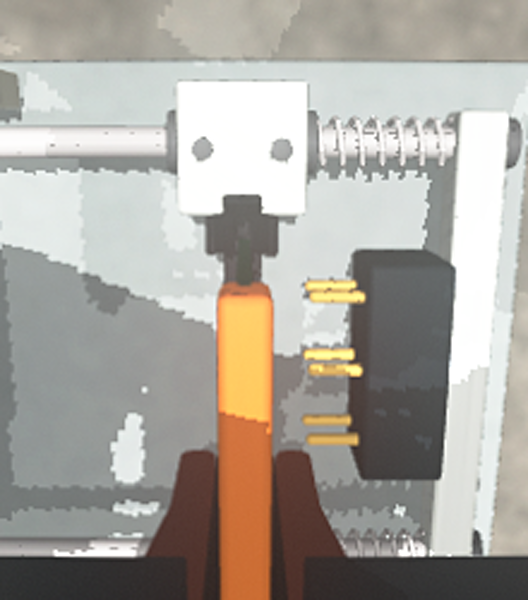

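The rail (column 244) lines up with the slot (column about 242) and the block-screw midpoint (241.5). I lower into the guides while watching the force.

```bash
python3 -m jog '[[[0,-0.3,6,0,0,0,-1],[0,0,6,0,0,0,-1],[0,0,6,0,0,0,-1],[0,0,6,0,0,0,-1],[0,0,0,0,0,0,-1]]]'
python3 - <<'E'
from h import *
go(.6172,-.1675,.1643,.235)
E
```

```text
time_s: 7.58
tool_pos: [0.6169, -0.1689, 0.2049]
tcp_rot: [-0.001, 0.619, 0.785, -0.0]
wrist_force: [0.1, 0.8, -1.8]
finger_gap: 0.0098
gripper_force: 25.0
shift [ 1.2  0.6 40.6] turn [-0.06 -0.04 -0.02] t 7.58 F [ 0.1  0.8 -1.8] gap 0.0098
```

```bash
python3 -m jog '[[[0,0,6,0,0,0,-1],[0,0,6,0,0,0,-1],[0,0,6,0,0,0,-1],[0,0,6,0,0,0,-1],[0,0,4,0,0,0,-1],[0,0,0,0,0,0,-1]]]'
python3 - <<'E'
from h import *
go(.6172,-.1675,.1643,.235)
E
```

```text
time_s: 8.32
tool_pos: [0.6171, -0.1689, 0.1772]
tcp_rot: [-0.0, 0.619, 0.785, -0.0]
wrist_force: [0.1, -0.3, -0.3]
finger_gap: 0.0099
gripper_force: 25.0
shift [ 1.3  0.5 12.9] turn [-0.04 -0.02 -0.02] t 8.32 F [ 0.1 -0.3 -0.3] gap 0.0099
```

```bash
python3 -m jog '[[[0,0,3,0,0,0,-1],[0,0,3,0,0,0,-1],[0,0,3,0,0,0,-1],[0,0,2,0,0,0,-1],[0,0,1,0,0,0,-1],[0,0,0,0,0,0,-1]]]'
```

```text
time_s: 9.07
tool_pos: [0.6173, -0.169, 0.1656]
tcp_rot: [-0.0, 0.619, 0.785, -0.0]
wrist_force: [-0.8, 0.0, -0.9]
finger_gap: 0.0101
gripper_force: 25.0
```

```bash
python3 -m jog '[[[0,0,1,0,0,0,-1],[0,0,1,0,0,0,-1],[0,0,0,0,0,0,-1]]]';python3 -m jog '[[[0,0,1,0,0,0,-1],[0,0,0,0,0,0,-1]]]'
```

```text
time_s: 9.45
tool_pos: [0.6175, -0.169, 0.1642]
tcp_rot: [0.0, 0.619, 0.785, 0.0]
wrist_force: [-0.4, 0.5, 4.4]
finger_gap: 0.0103
gripper_force: 25.0
time_s: 9.7
tool_pos: [0.6178, -0.169, 0.1642]
tcp_rot: [0.001, 0.619, 0.785, 0.0]
wrist_force: [-2.4, 0.5, 11.7]
finger_gap: 0.0098
gripper_force: 25.0
```

The board is seated: contact came at 0.1642, against 0.1643 expected. I release, lift off, then check the pose from the scene and compute the move to the handle.

```bash
python3 -m jog '[[[0,0,-1,0,0,0,-0.6],[0,0,0,0,0,0,-0.2],[0,0,0,0,0,0,-0.2],[0,0,0,0,0,0,-0.2],[0,0,-20,0,0,0,-0.2],[0,0,-40,0,0,0,-0.2],[0,0,-40,0,0,0,-0.2],[0,0,0,0,0,0,-0.2]]]'
python3 - <<'E'
from h import *
import pickle
c,t=np.cos(.235),np.sin(.235)
go(.6172-.105*c,-.1675-.105*t,.26,.235)
s=snapshot("wrist"); o=env.get_obs(); E=ext(s,o)
a=cv2.resize(s["frame"][:,:,::-1][80:330,220:440],None,fx=2,fy=2,interpolation=cv2.INTER_CUBIC)
cv2.imwrite("pics/w5.png",a)
print("home rail predicted px (crop)",((proj(s,E,[[.6172-t*y,-.1675+c*y,.110] for y in(.05,-.05)])-[220,80])*2).round(0))
E
```

```text
time_s: 10.7
tool_pos: [0.6192, -0.1695, 0.2688]
tcp_rot: [0.004, 0.619, 0.785, 0.002]
wrist_force: [0.3, 0.0, -0.4]
finger_gap: 0.0347
gripper_force: 0.0
shift [   2.4 -106.5    8.1] turn [ 0.4   0.23 -0.02] t 10.7 F [ 0.3  0.  -0.4] gap 0.0347
home rail predicted px (crop) [[199. 187.]
 [199. 443.]]
```

View pics/w5.png

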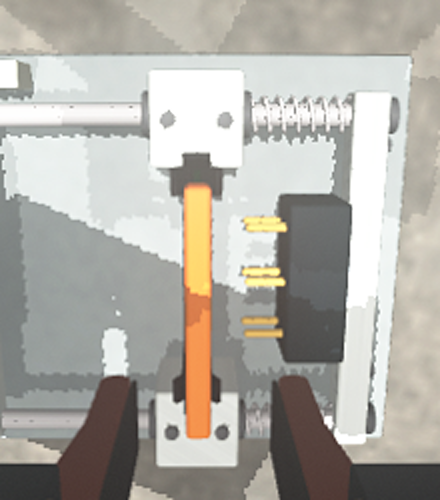

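The board stands home, with its rail at column 198, rows 185-437 against a predicted 187-443. Now to the handle.

```bash
python3 -m jog '[[[2.4,-26.7,0,0.4,0.2,0,-0.2],[0,-26.7,0,0,0,0,-0.2],[0,-26.7,0,0,0,0,-0.2],[0,-26.7,0,0,0,0,-0.2],[0,0,0,0,0,0,-0.2],[0,0,40,0,0,0,-0.2],[0,0,40,0,0,0,-0.2],[0,0,30,0,0,0,-0.2],[0,0,18,0,0,0,-0.2],[0,0,0,0,0,0,-0.2]]]'
python3 - <<'E'
from h import *
c,t=np.cos(.235),np.sin(.235)
go(.6172-.105*c,-.1675-.105*t,.138,.235)
E
```

```text
time_s: 12.0
tool_pos: [0.5117, -0.1909, 0.135]
tcp_rot: [-0.005, 0.619, 0.785, -0.002]
wrist_force: [0.5, -0.1, 1.4]
finger_gap: 0.0354
gripper_force: 0.0
shift [-1.8  3.  -3. ] turn [-0.51 -0.28 -0.  ] t 12.0 F [ 0.5 -0.1  1.4] gap 0.0354
```

```bash
python3 -m jog '[[[-1.5,2.8,-2.5,-0.45,-0.25,0,-0.2],[0,0,0,0,0,0,-0.2],[0,0,0,0,0,0,-1],[0,0,0,0,0,0,-1],[0,0,0,0,0,0,-1],[0,0,0,0,0,0,-1]]]' 40
python3 - <<'E'
from h import *
c,t=np.cos(.235),np.sin(.235)
go(.6172-.105*c,-.1675-.105*t,.138,.235)
E
```

```text
time_s: 12.75
tool_pos: [0.5147, -0.1922, 0.139]
tcp_rot: [0.0, 0.619, 0.785, -0.0]
wrist_force: [-3.4, -0.8, 5.1]
finger_gap: 0.0138
gripper_force: 40.0
shift [0.1 0.4 1. ] turn [ 0.02  0.05 -0.02] t 12.75 F [-3.4 -0.8  5.1] gap 0.0138
```

```bash
python3 -m jog '[[[0,-3,0,0,0,0,-1],[0,-4,0,0,0,0,-1],[0,-4,0,0,0,0,-1],[0,-4,0,0,0,0,-1],[0,-4,0,0,0,0,-1],[0,-4,0,0,0,0,-1],[0,-4,0,0,0,0,-1],[0,-3,0,0,0,0,-1],[0,0,0,0,0,0,-1],[0,0,0,0,0,0,-1]]]'
python3 - <<'E'
from h import *
c,t=np.cos(.235),np.sin(.235)
go(.6172-.136*c,-.1675-.136*t,.138,.235)
s=snapshot("wrist"); o=env.get_obs(); E=ext(s,o)
uv=proj(s,E,[[.6172-.136*c-t*.0925,-.1675-.136*t+c*.0925,.044]])[0]; print("clip expect",uv)
im=s["frame"][:,:,::-1]; u,v=int(uv[0]),int(uv[1]); u0,v0=max(u-60,0),max(v-45,0); print(u0,v0)
cv2.imwrite("pics/w6.png",cv2.resize(im[v0:v0+90,u0:u0+120],None,fx=5,fy=5,interpolation=cv2.INTER_CUBIC))
E
```

```text
time_s: 14.0
tool_pos: [0.488, -0.1985, 0.139]
tcp_rot: [0.002, 0.62, 0.785, 0.002]
wrist_force: [9.1, 7.2, -2.2]
finger_gap: 0.0138
gripper_force: 40.0
shift [ 0.1 -3.1  1. ] turn [ 0.31  0.11 -0.05] t 14.0 F [ 9.1  7.2 -2.2] gap 0.0138
clip expect [313.00557401 104.23936048]
253 59
```

View pics/w6.png

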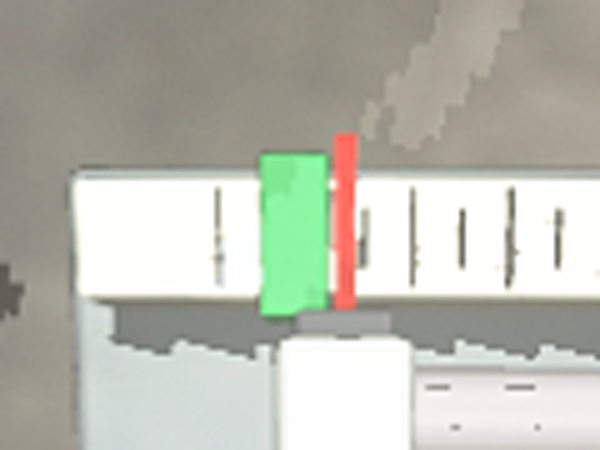

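The clip centre is at column 294 (width 66 px = 7 mm) and the pointer at column 345, so about 5.3 mm remain.

```bash
python3 -m jog '[[[0,-2,0,0,0,0,-1],[0,-2,0,0,0,0,-1],[0,-1.5,0,0,0,0,-1],[0,0,0,0,0,0,-1],[0,0,0,0,0,0,-1],[0,0,0,0,0,0,-1],[0,0,0,0,0,0,-1]]]'
python3 - <<'E'
from h import *
s=snapshot("wrist"); im=s["frame"]; hsv=cv2.cvtColor(im,cv2.COLOR_RGB2HSV)
sub=hsv[85:125,250:400]
g=cv2.inRange(sub,(45,80,100),(80,255,255)); r=cv2.inRange(sub,(0,120,150),(8,255,255))|cv2.inRange(sub,(172,120,150),(180,255,255))
for n,m in(("g",g),("r",r)):
    y,x=np.where(m>0); print(n,len(x),x.min()+250,x.max()+250,x.mean()+250,y.min()+85,y.max()+85)
cv2.imwrite("pics/w7.png",cv2.resize(im[:,:,::-1][10:400,180:520],None,fx=1.5,fy=1.5,interpolation=cv2.INTER_CUBIC))
o=env.get_obs(); print(o["tool_pos"],o["wrist_force"],o["gripper_force"])
E
```

```text
time_s: 14.92
tool_pos: [0.4831, -0.1997, 0.139]
tcp_rot: [0.003, 0.62, 0.785, 0.002]
wrist_force: [11.6, 10.5, -2.7]
finger_gap: 0.0138
gripper_force: 40.0
g 263 314 327 320.60076045627375 90 120
r 134 320 323 321.5223880597015 86 119
[ 0.48315603 -0.19965367  0.13903657] [12.29528585  9.37023483 -5.1828081 ] 39.996103048324585
```

View pics/w7.png

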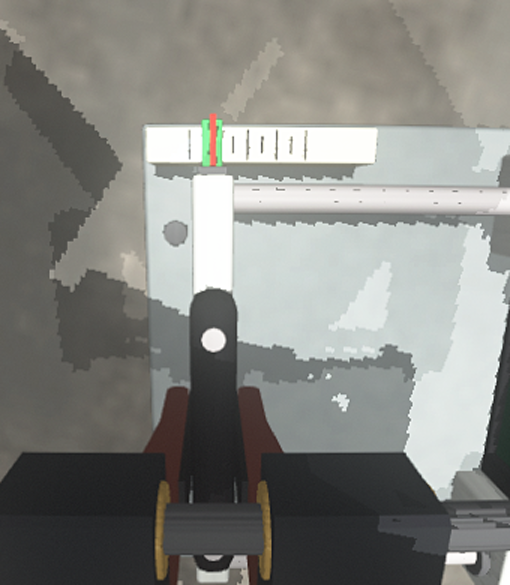

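The pointer (321.5) is within 0.6 mm of the clip's middle (320.5). The roughly 15 N pull fits springs plus pins, and the arm is still. I hand in.

```bash
python3 -c "
from rig import env
print(env.hand_in())"
```

```text
the job is handed in; nothing more can be done
None
```

I've handed the job in, but no verdict came back: the orange board is home in the tester and released, and the arm is holding the handle with the pointer about 0.5 mm from the clip's middle; I viewed 11 pictures, one over the limit of 10.

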